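Put the home-lab tube rack together

TASK

On this kitchen table where someone is doing home science, assemble the white test-tube rack on its stand: first slip the tall plain sleeve over the upright post and down onto the stand's foot, then put the square plate with holes over the same post, hub upward, so that it lies level on top of the sleeve. Leave the short sleeve out of it.

Things in the scene. Friction and masses are not known exactly. Their poses are not given: they have to be found in the camera images.
- post_foot (a point): Stand, fixed to the table: white round foot, 150 mm across and 12 mm thick, with an upright steel post in its middle, 12 mm in diameter, rising 68 mm above the foot's top face, its last 8 mm tapering to 4 mm. This point is on the post's axis at the foot's top face (12 mm above the table); z up.
- sleeve_mid (a point): Tall sleeve, a loose plain white plastic tube standing on end: 44 mm outside, 30 mm bore right through, 50 mm tall, about 50 g. This point is on the axis half-way up, 25 mm above its lower end; z along the axis. Either end may be down.
- plate_hub (a point): Rack plate, a loose white plastic square 120 x 120 mm, 6 mm thick, lying flat, with eight 18 mm tube holes round a central hub: a tube rising from the plate's top face, 44 mm outside, 44 mm tall, 30 mm bore right through hub and plate; about 120 g. This point is on the hub's axis, half-way up the hub, 28 mm above the plate's underside; z up the hub. Its hub is where to grip it.
- short_mid (a point): Short sleeve, a bystander that is not wanted on the stand: like the tall sleeve (44 mm outside, 30 mm bore) but only 26 mm tall. This point is on its axis, half-way up.
Mind the look-alikes: they are no part of the job. Leave any black look-alike of the part that bears post_foot alone.

How it is judged:
On the way, in this order (a step that is already met when the one before it is completed fails the run):
1. the tall sleeve stands over the post on the stand's foot, before the plate is on (horizontal distance between sleeve_mid and post_foot below 0.014 m and z of sleeve_mid in the frame of post_foot between 0.019 and 0.031 m and (angle between sleeve_mid's own z axis and vertical below 0.15 rad or angle between sleeve_mid's own z axis and vertical above 2.99 rad) and horizontal distance between plate_hub and post_foot above 0.06 m), for 0.2 s.
2. the plate lies level on the sleeve, over the post (horizontal distance between each of sleeve_mid, plate_hub and post_foot below 0.014 m and z of sleeve_mid in the frame of post_foot between 0.019 and 0.031 m and (angle between sleeve_mid's own z axis and vertical below 0.15 rad or angle between sleeve_mid's own z axis and vertical above 2.99 rad) and z of plate_hub in the frame of post_foot between 0.072 and 0.084 m and angle between plate_hub's own z axis and vertical below 0.15 rad), for 0.2 s.
At the end, for the whole second after the job is handed in: Round the post, the tall sleeve stands on the foot and the plate lies on it, hub up: both within 14 mm of the post axis and 6 mm of seated height (sleeve centre 25 mm, hub point 78 mm above the foot), tilted under 0.15 rad, at rest; the short sleeve is over 60 mm from the post (all of step 2 and linear speed of each of sleeve, plate below 0.03 m/s and horizontal distance between short_mid and post_foot above 0.06 m); the robot touches nothing.
It also fails if it takes over 67 s, if anything falls off the work surface, if the arm or the gripper's body presses on something with over 40 N, if the wrist force passes 120 N, or if a joint passes its speed limit or range.

ROBOT

A 7-joint arm with a two-finger parallel gripper is mounted at the origin on the work surface. World frame = base frame: x ahead of the robot, y to its left, z up, the work surface at z = 0. Lengths are in m, angles in rad, forces in N, time in s.
With the tool pointing down it reaches from about 0.425 to 0.975 m from the base axis. Payload 16.7 kg.
Tool frame: the origin (TCP) lies midway between the tips of the shut fingers; the grasp point (between the pads) lies 19 mm behind it; x points along the fingers, y is the direction in which the jaws open and shut, and the axes are right-handed (so a half turn about x gives the same grasp; the last joint's range is limited). The gripper opens to 85 mm and grips with 20 to 120 N. Pads are 22 mm wide; open, the fingers measure 114 mm over their backs; the gripper's body (76 mm by 85 mm) begins 54 mm behind the grasp point. The pads swing forward as they close: fully open they stand 13 mm farther back than shut.
Start: joints at [0.973, 0.426, 0.074, 1.606, -0.034, 1.111, -0.067], TCP at [0.293, -0.608, 0.231] pointing down, gripper open.
Joint ranges: [-2.85, 2.85], [-0.5, 2.14], [-1.23, 1.37], [0.21, 2.46], [-1.02, 4.16], [0.16, 2.05], [-2.73, 2.73]. Speed limits (rad/s): [1.89, 1.89, 2.39, 2.39, 3.01, 3.01, 3.01].

INTERFACE

Orientations are given as a 3x3 rotation matrix whose columns are the frame's x, y, z axes.
In Python, from rig import monitor, cams, workorder, boxes_of, silhouettes gives the robot as it stands. The module is installed in compiled form; this text tells all that it offers.
- The arm moves only by the shell command python3 -m pendant 'ROWS'. ROWS is JSON, a list of rows, each an object of numbers: "claw": the opening in per cent of the stroke, from 0 (shut) to 100 (fully open); "dx", "dy", "dz": the shift along the tool's x, y, z in mm; "roll": the turn about the tool's x in rad. In form: [{"claw": .., "dx": .., "dy": .., "dz": .., "roll": ..}, ...]. A call has 1 to 20 rows; each row is the pose to reach, as a shift and turn from the pose commanded when the call began, along the tool's axes at that moment; what a row does not reach only later rows make up. A row lasts 1/12 s, in which the tool goes at most 41.7 mm and 7.16 degrees, less where a joint would pass 70% of its speed; a pose out of reach is approached as far as the arm can. A call with a gripper value outside its range is refused whole. The fingers move at their own pace and stop on an object; the grip force is fixed at half the most. Time passes only in rows, so rows that repeat a pose let the fingers close. It gives the time, the measured TCP pose, the force and the opening at its end, in the units of the state.
- monitor.get_obs(): the state, without advancing time (a new reading comes with each control period).
- cams.grab_frame(name): name is "side" or "top"; returns the picture (400x640x3 uint8, red, green, blue); there is no depth.
- cams.get_calibration(name): a dict with "mtx" (3x3 intrinsics, pixels), "k1" (the pictures are not rectified: a ray, as slopes to the right and down, at radius r is drawn at 1 + k1 r^2 times it, then the intrinsics apply), "origin" and "attitude" of the camera in the world. Camera axes: x right, y down, z forward; pixel columns grow to the right and rows downward; lengths in m; the calibration is good to about 2 mm. A picture is of the moment at which its call begins. get_calibration takes no time and is no camera call.
- workorder.finish_job(): hands the job in, once; it reports no verdict.
Trained networks look in the newest picture that a camera, given by its name, has taken for a name from the list of things; names that differ only in an ending like _2 or _b are one class to them, and where a whole thing is asked for, a point or a joint stands for the part that bears it (a point fixed in the world has none). Each returns a list of dicts, best first, with "score" (0 to 1); they miss things now and then, are a little off and sometimes report something else, mostly with a low value. They report only what shows in the picture. A call takes as long as a camera call. They do not tell look-alikes from the thing itself.
- boxes_of(target, camera): "xy" ([column, row] in pixels, amid what is visible of it).
- silhouettes(target, camera): "mask" (400x640 bool, what is visible of it) and "xy" ([column, row] in pixels, amid what is visible of it).
The state is a dict: "time": time; "joint_positions": joint angles; "joint_velocities": joint speeds; "tau": joint torques, N m; "tcp_pos": TCP position; "orientation": TCP orientation; "force": force on the tool from outside, world axes, zero at the start; "torque": the same for the moment, N m; "opening": opening from 0.0 (shut) to 1.0 (fully open).
Only numpy, scipy, OpenCV 4.12 (cv2) and the standard library are available. Lean on these libraries where they do the work, as an engineer would, in place of code of your own. Each camera call takes 0.05 s, during which the arm holds its last target. There are 200 camera calls.

## Working session

There is one attempt and no reset: what is moved stays moved. The work goes in short steps, Python scripts to look and compute and a shell command to move; the robot and the scene stay as the last step left them, time stands still between calls to the robot, and variables do not carry over. Pictures are saved under pics/ and viewed, about 8 in all and at most 12, crops included, and the job is handed in when it is done.

```bash
mkdir -p pics; cat > h.py <<'E'
import numpy as np, cv2
from rig import monitor, cams, workorder, boxes_of, silhouettes
def ray(cam,xy):
    c=cams.get_calibration(cam); K=np.array(c["mtx"]); 
    p=np.linalg.inv(K)@[xy[0],xy[1],1]; d=p[:2]; u=d.copy()
    for _ in range(20): u=d/(1+c["k1"]*(u@u))
    return np.array(c["origin"]),np.array(c["attitude"])@np.array([u[0],u[1],1])
def at_z(cam,xy,z):
    o,d=ray(cam,xy); return o+d*(z-o[2])/d[2]
def proj(cam,P):
    c=cams.get_calibration(cam); q=np.array(c["attitude"]).T@(np.array(P)-np.array(c["origin"]))
    s=q[:2]/q[2]; s=s*(1+c["k1"]*(s@s)); return (np.array(c["mtx"])@[s[0],s[1],1])[:2]
def tri(a,b):
    o1,d1=ray(*a);o2,d2=ray(*b);t=np.linalg.lstsq(np.c_[d1,-d2],o2-o1,rcond=None)[0]
    p,q=o1+t[0]*d1,o2+t[1]*d2; return (p+q)/2,np.linalg.norm(p-q)
def save(cam,name,im=None):
    im=cams.grab_frame(cam) if im is None else im
    cv2.imwrite("pics/"+name,cv2.cvtColor(im,cv2.COLOR_RGB2BGR)); return im
E
python3 - <<'E'
from h import *
np.set_printoptions(precision=3,suppress=True)
for c in("side","top"):
    save(c,c+"0.png"); k=cams.get_calibration(c); print(c,k)
    for t in("post_foot","sleeve_mid","plate_hub","short_mid"):
        print(t,[(np.round(b["xy"]).tolist(),round(b["score"],2), b["mask"].sum()) for b in silhouettes(t,c)])
s=monitor.get_obs();print(s["time"],s["tcp_pos"],s["orientation"],s["opening"])
a=[cv2.imread(f"pics/{c}0.png") for c in("side","top")]
cv2.imwrite("pics/both.png",cv2.resize(np.vstack(a),None,fx=.75,fy=.75,interpolation=cv2.INTER_AREA))
E
```

```text
side {'mtx': array([[393.412,   0.   , 316.173],
       [  0.   , 393.412, 205.87 ],
       [  0.   ,   0.   ,   1.   ]]), 'k1': -0.021117196378795826, 'origin': array([0.159, 0.775, 0.783]), 'attitude': array([[-0.903, -0.304,  0.304],
       [-0.43 ,  0.651, -0.625],
       [-0.008, -0.695, -0.719]])}
post_foot [([295.0, 382.0], 0.9, np.int64(2656)), ([326.0, 308.0], 0.84, np.int64(3434)), ([284.0, 232.0], 0.58, np.int64(2199))]
sleeve_mid [([332.0, 184.0], 0.55, np.int64(292))]
plate_hub [([357.0, 140.0], 0.71, np.int64(905))]
short_mid [([297.0, 165.0], 0.76, np.int64(186))]
top {'mtx': array([[401.602,   0.   , 311.191],
       [  0.   , 401.602, 196.424],
       [  0.   ,   0.   ,   1.   ]]), 'k1': -0.017746371497612053, 'origin': array([0.265, 0.132, 1.209]), 'attitude': array([[-0.02 , -0.98 ,  0.199],
       [-1.   ,  0.019, -0.006],
       [ 0.002, -0.199, -0.98 ]])}
post_foot [([228.0, 255.0], 0.89, np.int64(2067)), ([163.0, 264.0], 0.64, np.int64(2072)), ([283.0, 193.0], 0.55, np.int64(1875))]
sleeve_mid [([346.0, 205.0], 0.72, np.int64(150)), ([428.0, 194.0], 0.27, np.int64(1401))]
plate_hub []
short_mid []
0.5 [ 0.293 -0.608  0.231] [[ 0.     0.434 -0.901]
 [ 0.    -0.901 -0.434]
 [-1.    -0.    -0.   ]] 1.0012733053535725
```

View pics/both.png

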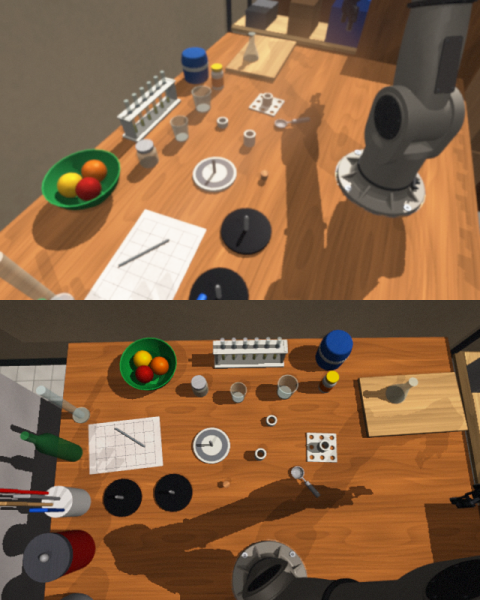

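Overview (viewed 1): the white stand is at side (284,232) / top (283,193). The two black feet, at side (326,308) and (295,382), are look-alikes. The tall sleeve is at side (332,184) / top (346,205), the short one at side (297,165) / top (361,160), and the plate at side (357,140) / top (428,194). Next, a close crop.

```bash
python3 - <<'E'
from h import *
np.set_printoptions(precision=3,suppress=True)
a=cv2.imread("pics/side0.png")[115:265,240:400]; b=cv2.imread("pics/top0.png")[140:240,250:450]
r=lambda i,f:cv2.resize(i,None,fx=f,fy=f,interpolation=cv2.INTER_CUBIC)
A=r(a,2.4*1);B=r(b,4)
cv2.imwrite("pics/c_top.png",B); cv2.imwrite("pics/c_side.png",r(a,4))
for n,s,t,z in(("foot",(284,232),(283,193),.012),("tall",(332,184),(346,205),.025),("plate",(357,140),(428,194),.02),("short",(297,165),(361,160),.013)):
    print(n,at_z("side",s,z),at_z("top",t,z),tri(("side",s),("top",t)))
E
```

```text
foot [0.52  0.223 0.012] [0.521 0.211 0.012] (array([ 0.526,  0.212, -0.003]), np.float64(0.002943380618866911))
tall [0.476 0.019 0.025] [0.478 0.022 0.025] (array([0.476, 0.022, 0.028]), np.float64(0.002106963975024763))
plate [ 0.49  -0.211  0.02 ] [ 0.507 -0.229  0.02 ] (array([ 0.505, -0.236,  0.   ]), np.float64(0.013221013477575956))
short [ 0.612 -0.026  0.013] [ 0.62  -0.031  0.013] (array([ 0.619, -0.033,  0.006]), np.float64(0.006574996431061455))
```

View pics/c_top.png

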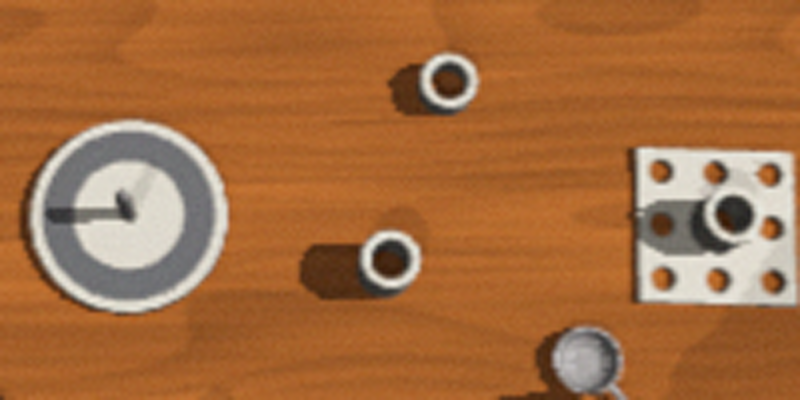

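View pics/c_side.png

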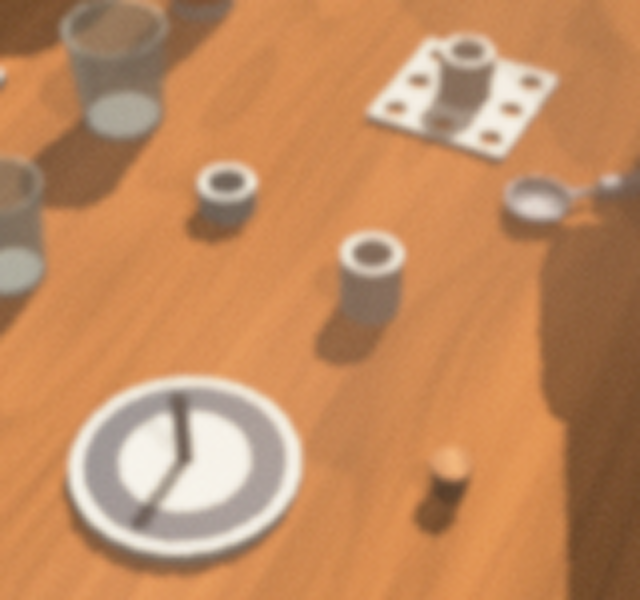

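Top crop (viewed 2): tall ring (390,262), short ring (449,82), hub ring (732,215), white foot centre (128,215). Side crop (viewed 3): tall ring (372,254), short ring (227,182), hub ring (468,50), foot centre (185,466), post tip (178,397). The tall tube is clearly taller than the short one, so the choice is confirmed.

```bash
python3 - <<'E'
from h import *
np.set_printoptions(precision=4,suppress=True)
S=lambda x,y:(239.6+x/4,114.6+y/4); T=lambda x,y:(249.6+x/4,139.6+y/4)
for n,s,t,z in(("foot",S(185,466),T(128,215),.012),("posttip",S(178,397),T(122,196),.08),("tall",S(372,254),T(390,262),.05),("hub",S(468,50),T(732,215),.05),("short",S(227,182),T(449,82),.026)):
    p,e=tri(("side",s),("top",t)); print(n,at_z("side",s,z)[:2],at_z("top",t,z)[:2],p,round(e,4))
c=[at_z("top",T(*q),.006)[:2] for q in((637,148),(795,152),(637,302),(797,305))]; print(np.array(c),np.mean(c,0),np.linalg.norm(c[0]-c[1]))
E
```

```text
foot [0.5172 0.2187] [0.5199 0.2152] [0.5202 0.2153 0.0072] 0.0015
posttip [0.5158 0.221 ] [0.5195 0.2148] [0.5205 0.2151 0.0724] 0.0015
tall [0.474  0.0209] [0.4728 0.0207] [0.4734 0.0208 0.05  ] 0.0012
hub [ 0.5028 -0.2359] [ 0.503  -0.2336] [ 0.5022 -0.233   0.0521] 0.0008
short [ 0.6163 -0.032 ] [ 0.6162 -0.0322] [ 0.6163 -0.0322  0.0259] 0.0001
[[ 0.5664 -0.178 ]
 [ 0.5608 -0.3004]
 [ 0.4461 -0.1698]
 [ 0.4414 -0.2914]] [ 0.5037 -0.2349] 0.12251784873105886
```

```bash
python3 -m pendant '[{"claw":100,"dx":20,"dy":-120,"dz":-107,"roll":0},{"claw":100,"dx":40,"dy":-240,"dz":-214,"roll":0},{"claw":100,"dx":60,"dy":-360,"dz":-321,"roll":0},{"claw":100,"dx":100,"dy":-488,"dz":-436,"roll":0},{"claw":100,"dx":100,"dy":-488,"dz":-436,"roll":0},{"claw":100,"dx":100,"dy":-488,"dz":-436,"roll":0},{"claw":100,"dx":100,"dy":-488,"dz":-436,"roll":0},{"claw":100,"dx":100,"dy":-488,"dz":-436,"roll":0},{"claw":100,"dx":100,"dy":-488,"dz":-436,"roll":0},{"claw":100,"dx":100,"dy":-488,"dz":-436,"roll":0},{"claw":100,"dx":100,"dy":-488,"dz":-436,"roll":0},{"claw":100,"dx":100,"dy":-488,"dz":-436,"roll":0},{"claw":100,"dx":100,"dy":-488,"dz":-436,"roll":0},{"claw":100,"dx":100,"dy":-488,"dz":-436,"roll":0},{"claw":100,"dx":100,"dy":-488,"dz":-436,"roll":0},{"claw":100,"dx":100,"dy":-488,"dz":-436,"roll":0},{"claw":100,"dx":100,"dy":-488,"dz":-436,"roll":0},{"claw":100,"dx":100,"dy":-488,"dz":-436,"roll":0},{"claw":100,"dx":100,"dy":-488,"dz":-436,"roll":0},{"claw":100,"dx":100,"dy":-488,"dz":-436,"roll":0}]'
```

```text
time: 2.17
tcp_pos: [0.4738, 0.0196, 0.1314]
orientation: [[0.0, 0.433, -0.902], [-0.0, -0.902, -0.433], [-1.0, 0.0, 0.0]]
force: [0.1, -0.9, 0.7]
opening: 0.999
```

```bash
python3 - <<'E'
from h import *
im=save("side","s1.png"); t=save("top","t1.png")
cv2.imwrite("pics/c1.png",cv2.cvtColor(np.hstack([cv2.resize(i,(400,400),interpolation=cv2.INTER_CUBIC) for i in(im[105:225,270:390],t[150:250,296:396])]),cv2.COLOR_RGB2BGR))
s=monitor.get_obs(); print(s["tcp_pos"],proj("side",s["tcp_pos"]),proj("side",[.4735,.021,.05]),s["joint_positions"])
E
```

```text
[0.47391087 0.01953126 0.13155944] [333.48720834 154.7185474 ] [332.73522439 178.16786266] [ 0.10777261  0.24450198 -0.3220286   2.12433678  0.1088038   0.78754609
 -1.40621592]
```

View pics/c1.png

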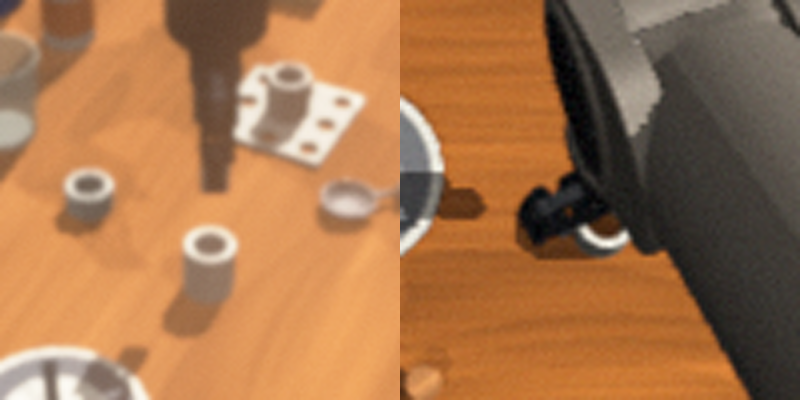

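Viewed 4: the gripper is seen edge-on in the side view, about 1 px off the tall sleeve ring (crop (210,242)). It is aligned, so I descend and grip.

```bash
python3 -m pendant '[{"claw":100,"dx":35,"dy":-1,"dz":0,"roll":0},{"claw":100,"dx":70,"dy":-1,"dz":0,"roll":0},{"claw":100,"dx":95,"dy":-1,"dz":0,"roll":0},{"claw":100,"dx":110,"dy":-1,"dz":0,"roll":0},{"claw":100,"dx":118,"dy":-1,"dz":0,"roll":0},{"claw":100,"dx":118,"dy":-1,"dz":0,"roll":0},{"claw":30,"dx":118,"dy":-1,"dz":0,"roll":0},{"claw":30,"dx":118,"dy":-1,"dz":0,"roll":0},{"claw":30,"dx":118,"dy":-1,"dz":0,"roll":0},{"claw":30,"dx":118,"dy":-1,"dz":0,"roll":0},{"claw":30,"dx":118,"dy":-1,"dz":0,"roll":0},{"claw":30,"dx":118,"dy":-1,"dz":0,"roll":0},{"claw":30,"dx":118,"dy":-1,"dz":0,"roll":0},{"claw":30,"dx":118,"dy":-1,"dz":0,"roll":0},{"claw":30,"dx":118,"dy":-1,"dz":0,"roll":0},{"claw":30,"dx":118,"dy":-1,"dz":0,"roll":0}]'
```

```text
time: 3.6
tcp_pos: [0.4743, 0.0215, 0.0147]
orientation: [[0.002, 0.433, -0.901], [-0.0, -0.901, -0.433], [-1.0, 0.001, -0.002]]
force: [-4.5, 0.4, 17.3]
opening: 0.507
```

```bash
python3 -m pendant '[{"claw":30,"dx":-25,"dy":0,"dz":0,"roll":0},{"claw":30,"dx":-60,"dy":0,"dz":0,"roll":0},{"claw":30,"dx":-95,"dy":0,"dz":0,"roll":0},{"claw":30,"dx":-110,"dy":-10,"dz":-8,"roll":0},{"claw":30,"dx":-110,"dy":-30,"dz":-24,"roll":0},{"claw":30,"dx":-110,"dy":-55,"dz":-44,"roll":0},{"claw":30,"dx":-110,"dy":-80,"dz":-64,"roll":0},{"claw":30,"dx":-110,"dy":-105,"dz":-84,"roll":0},{"claw":30,"dx":-110,"dy":-130,"dz":-104,"roll":0},{"claw":30,"dx":-110,"dy":-148,"dz":-118,"roll":0},{"claw":30,"dx":-110,"dy":-157,"dz":-125,"roll":0},{"claw":30,"dx":-110,"dy":-157,"dz":-125,"roll":0},{"claw":30,"dx":-110,"dy":-157,"dz":-125,"roll":0},{"claw":30,"dx":-110,"dy":-157,"dz":-125,"roll":0}]'; python3 - <<'E'
from h import *
im=save("side","s2.png"); t=save("top","t2.png")
cv2.imwrite("pics/c2.png",cv2.cvtColor(np.hstack([cv2.resize(i,(400,400),interpolation=cv2.INTER_CUBIC) for i in(im[140:280,215:355],t[140:240,233:333])]),cv2.COLOR_RGB2BGR))
s=monitor.get_obs(); print(s["tcp_pos"],s["opening"],s["orientation"])
E
```

```text
time: 4.77
tcp_pos: [0.5179, 0.2158, 0.1234]
orientation: [[-0.0, 0.433, -0.901], [-0.001, -0.901, -0.433], [-1.0, 0.001, 0.0]]
force: [0.6, 0.1, 0.2]
opening: 0.504
[0.51812568 0.21573257 0.12350963] 0.5055365163691322 [[ 1.79782558e-04  4.32275310e-01 -9.01741662e-01]
 [-5.57698888e-04 -9.01741493e-01 -4.32275340e-01]
 [-9.99999828e-01  5.80615889e-04  7.89620676e-05]]
```

View pics/c2.png

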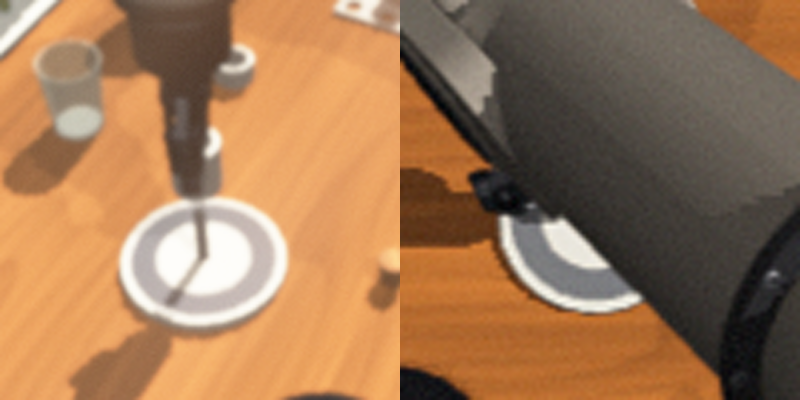

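Viewed 5: the sleeve is held upright. Its lower end at crop (198,187) lies on the continuation of the post line, (205,258) to (200,207). Lowering it.

```bash
python3 -m pendant '[{"claw":30,"dx":20,"dy":0,"dz":0,"roll":0},{"claw":30,"dx":40,"dy":0,"dz":0,"roll":0},{"claw":30,"dx":60,"dy":0,"dz":0,"roll":0},{"claw":30,"dx":78,"dy":0,"dz":0,"roll":0},{"claw":30,"dx":88,"dy":0,"dz":0,"roll":0},{"claw":30,"dx":94,"dy":0,"dz":0,"roll":0},{"claw":30,"dx":96,"dy":0,"dz":0,"roll":0},{"claw":30,"dx":96,"dy":0,"dz":0,"roll":0}]'
```

```text
time: 5.53
tcp_pos: [0.5181, 0.2171, 0.0276]
orientation: [[0.0, 0.434, -0.901], [-0.0, -0.901, -0.434], [-1.0, 0.0, 0.0]]
force: [-0.5, -0.3, -0.3]
opening: 0.501
```

```bash
python3 -m pendant '[{"claw":100,"dx":0,"dy":0,"dz":0,"roll":0},{"claw":100,"dx":0,"dy":0,"dz":0,"roll":0},{"claw":100,"dx":0,"dy":0,"dz":0,"roll":0},{"claw":100,"dx":0,"dy":0,"dz":0,"roll":0},{"claw":100,"dx":0,"dy":0,"dz":0,"roll":0},{"claw":100,"dx":0,"dy":0,"dz":0,"roll":0},{"claw":100,"dx":0,"dy":0,"dz":0,"roll":0},{"claw":100,"dx":-30,"dy":0,"dz":0,"roll":0},{"claw":100,"dx":-65,"dy":0,"dz":0,"roll":0},{"claw":100,"dx":-100,"dy":0,"dz":0,"roll":0},{"claw":100,"dx":-120,"dy":0,"dz":0,"roll":0},{"claw":100,"dx":-120,"dy":0,"dz":0,"roll":0}]'; python3 - <<'E'
from h import *
im=save("side","s3.png"); t=save("top","t3.png")
cv2.imwrite("pics/c3.png",cv2.cvtColor(np.hstack([cv2.resize(i,(400,400),interpolation=cv2.INTER_CUBIC) for i in(im[140:280,215:355],t[140:240,233:333])]),cv2.COLOR_RGB2BGR))
s=monitor.get_obs(); print(s["tcp_pos"],s["opening"])
E
```

```text
time: 6.53
tcp_pos: [0.52, 0.2184, 0.152]
orientation: [[0.006, 0.434, -0.901], [0.003, -0.901, -0.434], [-1.0, 0.0, -0.006]]
force: [-0.6, 0.3, -0.3]
opening: 0.999
[0.51836437 0.2173263  0.14806676] 0.995927865914674
```

View pics/c3.png

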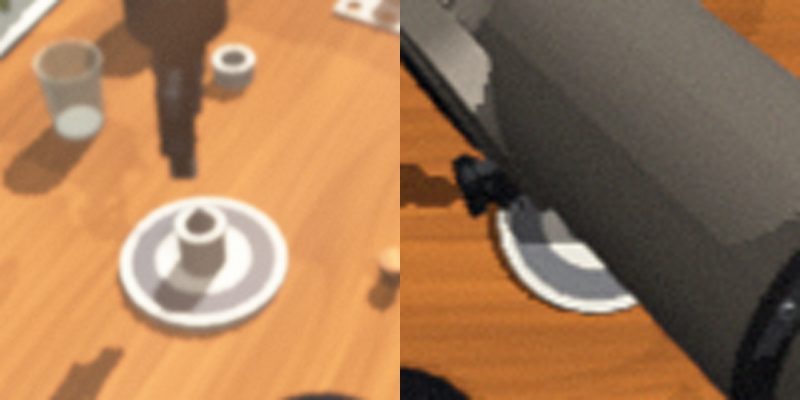

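Viewed 6: the tall sleeve stands on the foot, ring at side crop (201,222), with the post tip centred in it. Now to the plate.

```bash
python3 -m pendant '[{"claw":100,"dx":0,"dy":30,"dz":16,"roll":0},{"claw":100,"dx":0,"dy":65,"dz":34,"roll":0},{"claw":100,"dx":0,"dy":100,"dz":52,"roll":0},{"claw":100,"dx":0,"dy":135,"dz":71,"roll":0},{"claw":100,"dx":0,"dy":170,"dz":89,"roll":0},{"claw":100,"dx":0,"dy":205,"dz":107,"roll":0},{"claw":100,"dx":0,"dy":240,"dz":126,"roll":0},{"claw":100,"dx":0,"dy":275,"dz":144,"roll":0},{"claw":100,"dx":0,"dy":310,"dz":162,"roll":0},{"claw":100,"dx":0,"dy":345,"dz":181,"roll":0},{"claw":100,"dx":0,"dy":380,"dz":199,"roll":0},{"claw":100,"dx":20,"dy":399,"dz":209,"roll":0},{"claw":100,"dx":20,"dy":399,"dz":209,"roll":0},{"claw":100,"dx":20,"dy":399,"dz":209,"roll":0},{"claw":100,"dx":20,"dy":399,"dz":209,"roll":0},{"claw":100,"dx":20,"dy":399,"dz":209,"roll":0}]'; python3 - <<'E'
from h import *
im=save("side","s4.png"); t=save("top","t4.png")
cv2.imwrite("pics/c4.png",cv2.cvtColor(np.hstack([cv2.resize(i,(400,400),interpolation=cv2.INTER_CUBIC) for i in(im[80:180,307:407],t[140:240,375:475])]),cv2.COLOR_RGB2BGR))
s=monitor.get_obs(); print(s["tcp_pos"],s["opening"],s["joint_positions"])
E
```

```text
time: 7.97
tcp_pos: [0.503, -0.2316, 0.1271]
orientation: [[-0.0, 0.435, -0.9], [0.001, -0.9, -0.435], [-1.0, -0.001, 0.0]]
force: [0.2, 0.4, 0.4]
opening: 0.997
[ 0.50322891 -0.2317758   0.12753388] 1.0007226332075703 [ 0.48002431  0.3581684  -0.19930389  1.96394563  0.09406361  0.82791819
 -0.89089801]
```

View pics/c4.png

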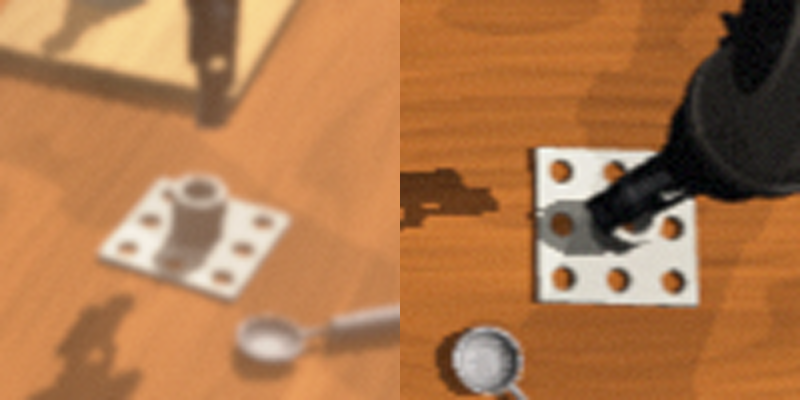

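Viewed 7: the gripper tip, side crop (211,125), is above the hub ring (202,190); the 2 px lean is perspective. Descend and grip the hub.

```bash
python3 -m pendant '[{"claw":100,"dx":35,"dy":1,"dz":0,"roll":0},{"claw":100,"dx":70,"dy":1,"dz":0,"roll":0},{"claw":100,"dx":95,"dy":1,"dz":0,"roll":0},{"claw":100,"dx":108,"dy":1,"dz":0,"roll":0},{"claw":100,"dx":114,"dy":1,"dz":0,"roll":0},{"claw":100,"dx":114,"dy":1,"dz":0,"roll":0},{"claw":30,"dx":114,"dy":1,"dz":0,"roll":0},{"claw":30,"dx":114,"dy":1,"dz":0,"roll":0},{"claw":30,"dx":114,"dy":1,"dz":0,"roll":0},{"claw":30,"dx":114,"dy":1,"dz":0,"roll":0},{"claw":30,"dx":114,"dy":1,"dz":0,"roll":0},{"claw":30,"dx":114,"dy":1,"dz":0,"roll":0},{"claw":30,"dx":114,"dy":1,"dz":0,"roll":0},{"claw":30,"dx":114,"dy":1,"dz":0,"roll":0},{"claw":30,"dx":114,"dy":1,"dz":0,"roll":0},{"claw":30,"dx":114,"dy":1,"dz":0,"roll":0}]'
```

```text
time: 9.4
tcp_pos: [0.504, -0.234, 0.0148]
orientation: [[0.002, 0.433, -0.901], [-0.001, -0.901, -0.433], [-1.0, 0.001, -0.001]]
force: [-2.8, 2.3, 13.4]
opening: 0.501
```

```bash
python3 -m pendant '[{"claw":30,"dx":-20,"dy":0,"dz":0,"roll":0},{"claw":30,"dx":-50,"dy":0,"dz":0,"roll":0},{"claw":30,"dx":-80,"dy":0,"dz":0,"roll":0},{"claw":30,"dx":-110,"dy":-10,"dz":-5,"roll":0},{"claw":30,"dx":-120,"dy":-35,"dz":-18,"roll":0},{"claw":30,"dx":-120,"dy":-65,"dz":-34,"roll":0},{"claw":30,"dx":-120,"dy":-97,"dz":-51,"roll":0},{"claw":30,"dx":-120,"dy":-130,"dz":-68,"roll":0},{"claw":30,"dx":-120,"dy":-163,"dz":-85,"roll":0},{"claw":30,"dx":-120,"dy":-196,"dz":-102,"roll":0},{"claw":30,"dx":-120,"dy":-229,"dz":-119,"roll":0},{"claw":30,"dx":-120,"dy":-262,"dz":-137,"roll":0},{"claw":30,"dx":-120,"dy":-295,"dz":-154,"roll":0},{"claw":30,"dx":-120,"dy":-328,"dz":-171,"roll":0},{"claw":30,"dx":-120,"dy":-358,"dz":-187,"roll":0},{"claw":30,"dx":-120,"dy":-383,"dz":-200,"roll":0},{"claw":30,"dx":-120,"dy":-400,"dz":-208,"roll":0},{"claw":30,"dx":-120,"dy":-400,"dz":-208,"roll":0},{"claw":30,"dx":-120,"dy":-400,"dz":-208,"roll":0},{"claw":30,"dx":-120,"dy":-400,"dz":-208,"roll":0}]'; python3 - <<'E'
from h import *
im=save("side","s5.png"); t=save("top","t5.png")
cv2.imwrite("pics/c5.png",cv2.cvtColor(np.hstack([cv2.resize(i,(400,400),interpolation=cv2.INTER_CUBIC) for i in(im[130:270,215:355],t[140:240,233:333])]),cv2.COLOR_RGB2BGR))
s=monitor.get_obs(); print(s["tcp_pos"],s["opening"])
E
```

```text
time: 11.07
tcp_pos: [0.5172, 0.216, 0.1335]
orientation: [[0.0, 0.433, -0.901], [-0.0, -0.901, -0.433], [-1.0, 0.001, 0.0]]
force: [0.5, -0.4, -0.3]
opening: 0.5
[0.51738919 0.21548991 0.13353114] 0.501690993865909
```

View pics/c5.png

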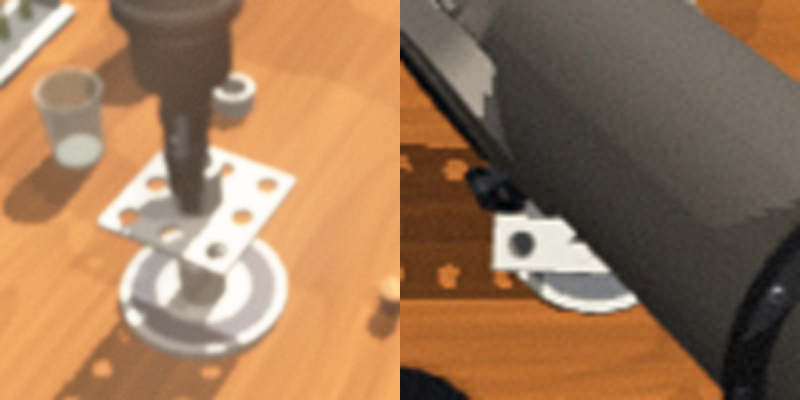

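Viewed 8: the plate is held level over the sleeve and stand (plate centre about crop (197,203), sleeve below at (201,285)). Lowering it 56 mm.

```bash
python3 -m pendant '[{"claw":30,"dx":12,"dy":-1,"dz":-1,"roll":0},{"claw":30,"dx":24,"dy":-1,"dz":-1,"roll":0},{"claw":30,"dx":36,"dy":-1,"dz":-1,"roll":0},{"claw":30,"dx":46,"dy":-1,"dz":-1,"roll":0},{"claw":30,"dx":52,"dy":-1,"dz":-1,"roll":0},{"claw":30,"dx":55,"dy":-1,"dz":-1,"roll":0},{"claw":30,"dx":56,"dy":-1,"dz":-1,"roll":0},{"claw":30,"dx":56,"dy":-1,"dz":-1,"roll":0},{"claw":30,"dx":56,"dy":-1,"dz":-1,"roll":0}]'
```

```text
time: 11.92
tcp_pos: [0.5177, 0.2183, 0.0774]
orientation: [[0.0, 0.434, -0.901], [0.0, -0.901, -0.434], [-1.0, -0.0, -0.0]]
force: [0.5, 0.6, -1.2]
opening: 0.504
```

Low force and the expected height: release, rise, and back off so the cameras can see.

```bash
python3 -m pendant '[{"claw":100,"dx":0,"dy":0,"dz":0,"roll":0},{"claw":100,"dx":0,"dy":0,"dz":0,"roll":0},{"claw":100,"dx":0,"dy":0,"dz":0,"roll":0},{"claw":100,"dx":0,"dy":0,"dz":0,"roll":0},{"claw":100,"dx":0,"dy":0,"dz":0,"roll":0},{"claw":100,"dx":0,"dy":0,"dz":0,"roll":0},{"claw":100,"dx":0,"dy":0,"dz":0,"roll":0},{"claw":100,"dx":-25,"dy":0,"dz":0,"roll":0},{"claw":100,"dx":-55,"dy":0,"dz":0,"roll":0},{"claw":100,"dx":-85,"dy":0,"dz":0,"roll":0},{"claw":100,"dx":-110,"dy":10,"dz":5,"roll":0},{"claw":100,"dx":-110,"dy":40,"dz":21,"roll":0},{"claw":100,"dx":-110,"dy":75,"dz":39,"roll":0},{"claw":100,"dx":-110,"dy":110,"dz":57,"roll":0},{"claw":100,"dx":-110,"dy":145,"dz":76,"roll":0},{"claw":100,"dx":-110,"dy":180,"dz":94,"roll":0},{"claw":100,"dx":-110,"dy":215,"dz":112,"roll":0},{"claw":100,"dx":-110,"dy":230,"dz":120,"roll":0},{"claw":100,"dx":-110,"dy":230,"dz":120,"roll":0}]'; python3 - <<'E'
from h import *
im=save("side","s6.png"); t=save("top","t6.png")
cv2.imwrite("pics/c6.png",cv2.cvtColor(np.hstack([cv2.resize(i,(400,400),interpolation=cv2.INTER_CUBIC) for i in(im[140:280,215:355],t[140:240,233:333])]),cv2.COLOR_RGB2BGR))
s=monitor.get_obs(); print(s["tcp_pos"],s["opening"])
for z in(.08,.112,.062): print(z,*[proj(c,[.519,.217,z]) for c in("side","top")])
E
```

```text
time: 13.5
tcp_pos: [0.5088, -0.046, 0.1874]
orientation: [[-0.0, 0.428, -0.904], [-0.001, -0.904, -0.428], [-1.0, 0.001, 0.001]]
force: [-0.2, -0.5, -0.5]
opening: 0.999
[ 0.50920804 -0.0416414   0.18738954] 0.9974220649484379
0.08 [283.74447588 212.37426119] [279.32430997 188.7846918 ]
0.112 [282.8389796  203.23406556] [278.45553886 186.29796176]
0.062 [284.23539582 217.32645845] [279.79263265 190.12514388]
```

View pics/c6.png

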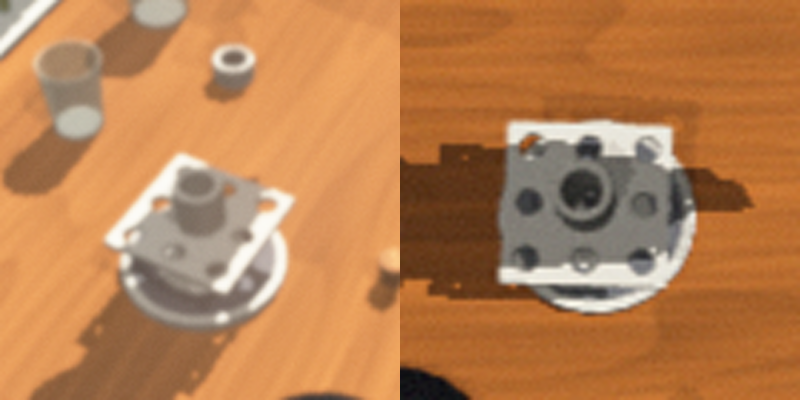

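Viewed 9: the plate lies level, hub up, hub ring at side (284.6,203.7) / top (278.7,188.2), with the post inside. I'll triangulate and hand in.

```bash
python3 - <<'E'
from h import *
print(tri(("side",(284.3,203.4)),("top",(278.5,187.9))))
print(workorder.finish_job())
E
```

```text
(array([0.51452208, 0.21693385, 0.11316318]), np.float64(0.0008014815070007847))
the job is handed in; nothing more can be done
None
```

The rack is assembled and handed in at about 13.6 s of robot time. The tall sleeve is over the white stand's post and down on the foot, and the plate lies level on top of it, hub up. The black feet and the short sleeve were not touched.

- **Sleeve:** after release, the side view showed it standing on the foot with the post tip centred in its bore.
- **Plate:** the hub's top rim measured (0.515, 0.217, 0.113). Seated height is 0.112 m, and the rim is about 4–5 mm from the estimated post axis, within the 14 mm limit.
- **Forces:** about 1 N or less while lowering both parts. The highest reading was about 17 N, while gripping the sleeve.
- **Disagreements:** the networks ranked the black look-alikes above the white stand and missed the plate and short sleeve in the top view. I picked those from the pictures instead. The side and top estimates of the post axis differed by 4–7 mm, which the 9 mm bore clearance covered.

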